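# Close the paint bottles, light to dark

## Task

The raised push caps of the paint bottles are to be closed from light to dark, so that no dark paint gets onto a lighter cap: press the yellow cap lightly down until it is fully shut, then the red one, then the blue one. Only press from above: leave every bottle standing in its place, without lifting or tipping it. The white bottle is still in use, so leave its cap up, and leave the mug, the brush and the marker box where they are.

Things in the scene. Friction and masses are not known exactly. Their poses are not given: they have to be found in the camera images.
- yellow_bottle: yellow upright round paint bottle, loose, 0.35 to 0.65 kg: 72 mm diameter up to 115 mm height, shoulder narrowing to a grey neck collar (36 mm diameter) whose top is at 156 mm; a paper band goes round its belly. Origin at the centre of its underside, z up along the bottle.
- yellow_cap_top (a point): centre of the flat top of the yellow bottle's push cap, a yellow disc of 34 mm diameter and 14 mm height on a black stem, on the bottle's axis. The top is 170 mm above the bottle's underside when the cap is shut (down on the collar) and 177 to 180 mm at the start. The point moves with the cap.
- yellow_cap (a joint): how far that cap is pushed down: 0 = fully up (open), 0.010 m = fully down (shut, hard stop on the collar). It starts between 0 and 0.003. About 3 N pushes it down; it has no spring and stays where it is left.
- red_bottle: red upright round paint bottle, loose, 0.35 to 0.65 kg: 72 mm diameter up to 115 mm height, shoulder narrowing to a grey neck collar (36 mm diameter) whose top is at 156 mm; a paper band goes round its belly. Origin at the centre of its underside, z up along the bottle.
- red_cap_top (a point): centre of the flat top of the red bottle's push cap, a red disc of 34 mm diameter and 14 mm height on a black stem, on the bottle's axis. The top is 170 mm above the bottle's underside when the cap is shut (down on the collar) and 177 to 180 mm at the start. The point moves with the cap.
- red_cap (a joint): how far that cap is pushed down: 0 = fully up (open), 0.010 m = fully down (shut, hard stop on the collar). It starts between 0 and 0.003. About 3 N pushes it down; it has no spring and stays where it is left.
- blue_bottle: blue upright round paint bottle, loose, 0.35 to 0.65 kg: 72 mm diameter up to 115 mm height, shoulder narrowing to a grey neck collar (36 mm diameter) whose top is at 156 mm; a paper band goes round its belly. Origin at the centre of its underside, z up along the bottle.
- blue_cap_top (a point): centre of the flat top of the blue bottle's push cap, a blue disc of 34 mm diameter and 14 mm height on a black stem, on the bottle's axis. The top is 170 mm above the bottle's underside when the cap is shut (down on the collar) and 177 to 180 mm at the start. The point moves with the cap.
- blue_cap (a joint): how far that cap is pushed down: 0 = fully up (open), 0.010 m = fully down (shut, hard stop on the collar). It starts between 0 and 0.003. About 3 N pushes it down; it has no spring and stays where it is left.
- white_bottle: white upright round paint bottle, loose, 0.35 to 0.65 kg: 72 mm diameter up to 115 mm height, shoulder narrowing to a grey neck collar (36 mm diameter) whose top is at 156 mm; a paper band goes round its belly. Origin at the centre of its underside, z up along the bottle.
- white_cap_top (a point): centre of the flat top of the white bottle's push cap, a white disc of 34 mm diameter and 14 mm height on a black stem, on the bottle's axis. The top is 170 mm above the bottle's underside when the cap is shut (down on the collar) and 177 to 180 mm at the start. The point moves with the cap.
- white_cap (a joint): how far that cap is pushed down: 0 = fully up (open), 0.010 m = fully down (shut, hard stop on the collar). It starts between 0 and 0.003. About 3 N pushes it down; it has no spring and stays where it is left.
- mug: loose white mug, rim radius 38 mm, 90 mm high, handle on its +y side; origin at the centre of its underside. Bystander.
- brush: loose paint brush, 180 mm long, lying on the table along its x axis. Bystander.
- marker_box: loose open yellow box of markers, 200 x 260 x 35 mm, in six compartments; origin at the centre of its underside. Bystander.
Mind the look-alikes: they are no part of the job. Of the things shaped like the yellow_bottle, the yellow one is meant.

How it is judged:
On the way, in this order (a step that is already met when the one before it is completed fails the run):
1. the yellow cap is fully shut (value of joint yellow_cap above 0.008 m), for 0.1 s.
2. the red cap is fully shut (value of joint red_cap above 0.008 m), for 0.1 s.
3. the blue cap is fully shut (value of joint blue_cap above 0.008 m), for 0.1 s.
At the end, for the whole second after the job is handed in: The yellow, red and blue caps are down by more than 8 of their 10 mm, the white cap by less than 5 mm; all four bottles stand upright (within 0.08 rad), at rest, within 25 mm of where they were, and the mug, brush and marker box are within 25 mm of where they were (value of joint each of yellow_cap, red_cap, blue_cap above 0.008 m and value of joint white_cap below 0.005 m and angle between each of yellow_bottle, red_bottle, blue_bottle, white_bottle's own z axis and vertical below 0.08 rad and distance of each of yellow_bottle, red_bottle, blue_bottle, white_bottle, mug, brush, marker_box from where it was at the start of the episode below 0.025 m and linear speed of each of yellow_bottle, red_bottle, blue_bottle, white_bottle below 0.02 m/s); the robot touches nothing.
It fails at once if a bottle is lifted, tipped by more than about 15 degrees or shifted by more than 25 mm (height (world z) of any of yellow_bottle, red_bottle, blue_bottle, white_bottle above 0.01 m or angle between any of yellow_bottle, red_bottle, blue_bottle, white_bottle's own z axis and vertical above 0.26 rad or distance of any of yellow_bottle, red_bottle, blue_bottle, white_bottle from where it was at the start of the episode above 0.025 m).
It fails at once if a bottle or its cap is pressed or squeezed with more than 30 N (contact force between the fingers and yellow_bottle above 30 N or contact force between the fingers and red_bottle above 30 N or contact force between the fingers and blue_bottle above 30 N or contact force between the fingers and white_bottle above 30 N).
It fails at once if the white cap is pushed down (value of joint white_cap above 0.005 m).
It fails at once if the mug, brush or marker box is moved by more than 25 mm (distance of any of mug, brush, marker_box from where it was at the start of the episode above 0.025 m).
It also fails if it takes over 42 s, if anything falls off the work surface, if the arm or the gripper's body presses on something with over 40 N, if the wrist force passes 120 N, or if a joint passes its speed limit or range.

## Robot

A 7-joint arm with a two-finger parallel gripper is mounted at the origin on the work surface. World frame = base frame: x ahead of the robot, y to its left, z up, the work surface at z = 0. Lengths are in m, angles in rad, forces in N, time in s.
With the tool pointing down it reaches from about 0.425 to 0.825 m from the base axis. Payload 3.6 kg.
Tool frame: the origin (TCP) lies at the very end of the fingers, on their centre line; the grasp point (between the pads) lies 19 mm behind it (ctrl.grip_depth is the distance from the TCP to the grasp point, in m); z points along the fingers, y is the line along which they close (so a half turn about z gives the same grasp; the last joint's range is limited). The gripper opens to 93 mm and grips with 3 to 60 N. Pads are 15 mm wide; open, the fingers measure 128 mm over their backs; the gripper's body (75 mm by 188 mm) begins 65 mm behind the grasp point.
Start: joints at [1.153, 0.615, -0.013, 1.423, 0.008, 1.103, -0.04], TCP at [0.248, -0.601, 0.219] pointing down, gripper open.
Joint ranges: [-3.12, 3.12], [-0.3, 2.06], [-1.34, 1.32], [0.26, 2.42], [-1.36, 4.5], [0.01, 1.98], [-2.84, 2.84]. Speed limits (rad/s): [2.79, 2.79, 3.14, 3.14, 3.14, 3.14, 3.14].

## Interface

Orientations are given as a unit quaternion [x, y, z, w].
In Python, from rig import get_state, viewer, workorder, nets, ctrl gives the robot as it stands.
- The arm moves only by the tool apply_moves, never from a script. Its argument "plan" is one flat list of numbers, 6 for each row, row after row: the shift along the tool's x, y, z in units of 40 cm (1.0 is 40 cm), then the turn, a rotation vector about the tool's x, y, z in units of 180 degrees (1.0 is 180 degrees). In form: [x, y, z, wx, wy, wz, x, y, z, wx, wy, wz, ...]. A call has exactly 10 rows; each row is the pose to reach, as a shift and turn from the pose commanded when the call began, along the tool's axes at that moment, turning the shorter way round; what a row does not reach only later rows make up. A row lasts 1/10 s, in which the tool goes at most 50 mm and 8.59 degrees, less where a joint would pass 70% of its speed; a pose out of reach is approached as far as the arm can. A call with a number of a shift or a turn outside -1 to 1 is refused whole. A call with a gripper value outside its range is refused whole. "claw" is the opening, from 0 (shut) to 1 (fully open), set as the call begins (left out, the last holds). The fingers move at their own pace and stop on an object; "force" is the grip in N (left out, the last holds). Time passes only in rows, so rows that repeat a pose let the fingers close, or fill a call up. It gives the time, the measured TCP pose, the force, the opening and the grip force at its end, in the units of the state.
- get_state(): the state, without advancing time (a new reading comes with each control period).
- viewer.read_camera(name): name is "side" or "top"; returns the picture (420x560x3 uint8, red, green, blue); there is no depth.
- viewer.camera_model(name): a dict with "camera_matrix" (3x3 intrinsics, pixels), "view" (4x4, takes a point from world to camera coordinates). Camera axes: x right, y up, looking along -z (the intrinsics and any distortion apply to the point x, -y, -z); pixel columns grow to the right and rows downward; lengths in m; the calibration is good to about 2 mm. A picture is of the moment at which its call begins. camera_model takes no time and is no camera call.
- workorder.finish_job(): hands the job in; it is judged then, once.
Trained networks look in the newest picture that a camera, given by its name, has taken for a name from the list of things; names that differ only in an ending like _2 or _b are one class to them, and where a whole thing is asked for, a point or a joint stands for the part that bears it (a point fixed in the world has none). Each returns a list of dicts, best first, with "conf" (0 to 1); they miss things now and then, are a little off and sometimes report something else, mostly with a low value. They report only what shows in the picture. A call takes as long as a camera call. They do not tell look-alikes from the thing itself.
- nets.boxes_of(camera, name): "centre" ([x, y, z] in m, in world coordinates, good to about 4 mm: the middle of the surface that is visible of it).
- nets.cut_out(camera, name): "region" (420x560 bool, what is visible of it).
The state is a dict: "time_s": time; "joint_positions": joint angles; "joint_vel": joint speeds; "joint_efforts": joint torques, N m; "eef_pos": TCP position; "ee_rot": TCP orientation; "wrist_force": force on the tool from outside, world axes, zero at the start; "moment": the same for the moment, N m; "gripper_width": finger opening in m; "gripper_force": force on a finger pad.
Only numpy, scipy, OpenCV 4.12 (cv2) and the standard library are available. Lean on these libraries where they do the work, as an engineer would, in place of code of your own. Each camera call takes 0.05 s, during which the arm holds its last target. There are 200 camera calls.

## Working session

There is one attempt and no reset: what is moved stays moved. The work goes in short steps, Python scripts to look and compute and a tool call to move; the robot and the scene stay as the last step left them, time stands still between calls to the robot, and variables do not carry over. Pictures are saved under pics/ and viewed, at most 10 in all, crops included, and the job is handed in when it is done.

Besides the shell and the picture viewer there is one more tool, called after "Call:" by a JSON object that holds its "op" and its "data". apply_moves: Moves the arm, as the interface text tells. Its arguments: {"type":"object","properties":{"plan":{"type":"array","items":{"type":"number","minimum":-1,"maximum":1}},"claw":{"type":"number"},"force":{"type":"number"}},"required":["plan"]}

```bash
mkdir -p pics; python3 - <<'E'
from rig import get_state, viewer, nets
import cv2,numpy as np
s=get_state(); print({k:np.round(s[k],3) for k in ("time_s","eef_pos","ee_rot","gripper_width","wrist_force")})
for c in ("side","top"):
    im=viewer.read_camera(c); cv2.imwrite(f"pics/{c}0.png",im[:,:,::-1])
    m=viewer.camera_model(c); V=np.array(m["view"]); print(c,np.round(-V[:3,:3].T@V[:3,3],3), np.round(m["camera_matrix"],1).tolist(), [k for k in m])
    for n in ("yellow_cap_top","red_cap_top","blue_cap_top","white_cap_top"):
        print(n,[(np.round(d["centre"],3).tolist(),round(d["conf"],2)) for d in nets.boxes_of(c,n)])
E
```

```text
{'time_s': np.float64(0.0), 'eef_pos': array([ 0.247, -0.6  ,  0.217]), 'ee_rot': array([ 0.981,  0.194, -0.   , -0.001]), 'gripper_width': np.float64(0.093), 'wrist_force': array([-0.661, -1.095, -0.249])}
side [0.135 0.95  0.67 ] [[509.8, 0.0, 277.1], [0.0, 509.8, 214.5], [0.0, 0.0, 1.0]] ['camera_matrix', 'view']
yellow_cap_top [([0.428, -0.142, 0.175], 0.62), ([0.478, -0.256, 0.176], 0.57), ([0.587, -0.283, 0.176], 0.42)]
red_cap_top [([0.568, 0.243, 0.176], 0.82)]
blue_cap_top [([0.567, -0.103, 0.173], 0.72), ([0.575, 0.243, 0.178], 0.35)]
white_cap_top [([0.512, 0.088, 0.174], 0.62)]
top [0.465 0.067 1.179] [[386.7, 0.0, 283.1], [0.0, 386.7, 212.1], [0.0, 0.0, 1.0]] ['camera_matrix', 'view']
yellow_cap_top [([0.362, -0.254, 0.177], 0.55), ([0.482, -0.262, 0.178], 0.46)]
red_cap_top [([0.573, 0.235, 0.179], 0.44)]
blue_cap_top []
white_cap_top [([0.51, 0.08, 0.179], 0.56)]
```

View pics/side0.png

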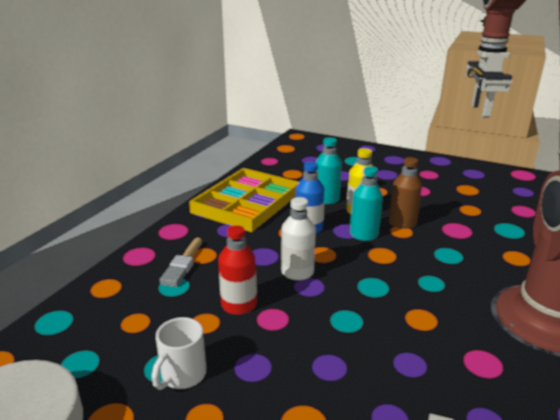

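View pics/top0.png

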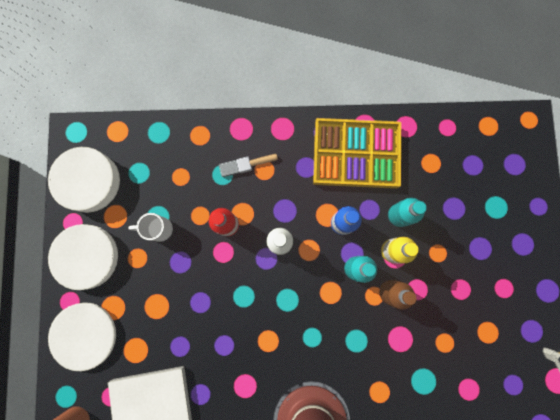

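The bottles by pixel, side / top view:

| Bottle | Side | Top |
|---|---|---|
| Yellow | (364,155) | (406,250) |
| Red | (236,235) | (220,214) |
| Blue | (310,170) | (350,213) |
| White | (299,205) | (280,236) |
| Teal look-alike | (330,145) | (413,206) |
| Teal look-alike | (370,175) | (366,270) |
| Brown look-alike | (410,165) | (405,297) |

The only bottles whose colour matches the names are the yellow, red and blue ones. I'll confirm that in an enlarged crop and measure the caps.

```bash
cat > h.py <<'E'
import numpy as np,cv2
from rig import viewer
def ray(c,u,v):
    m=viewer.camera_model(c);K=np.array(m["camera_matrix"]);V=np.array(m["view"])
    d=np.linalg.inv(K)@[u,v,1];d=V[:3,:3].T@(d*[1,-1,-1]);return -V[:3,:3].T@V[:3,3],d
def atz(c,u,v,z):
    o,d=ray(c,u,v);return o+d*(z-o[2])/d[2]
def proj(c,p):
    m=viewer.camera_model(c);K=np.array(m["camera_matrix"]);V=np.array(m["view"])
    q=K@((V@[*p,1])[:3]*[1,-1,-1]);return q[:2]/q[2]
E
python3 - <<'E'
from h import *
t=cv2.imread("pics/top0.png");s=cv2.imread("pics/side0.png")
A=cv2.resize(t[190:310,200:430],None,fx=3.4,fy=3.4,interpolation=3)[:300*2]
cv2.imwrite("pics/tc.png",A)
b=cv2.resize(s[130:255,220:425],None,fx=3.9,fy=3.9,interpolation=3);cv2.imwrite("pics/sc.png",b)
E
```

```text
(no output)
```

View pics/tc.png

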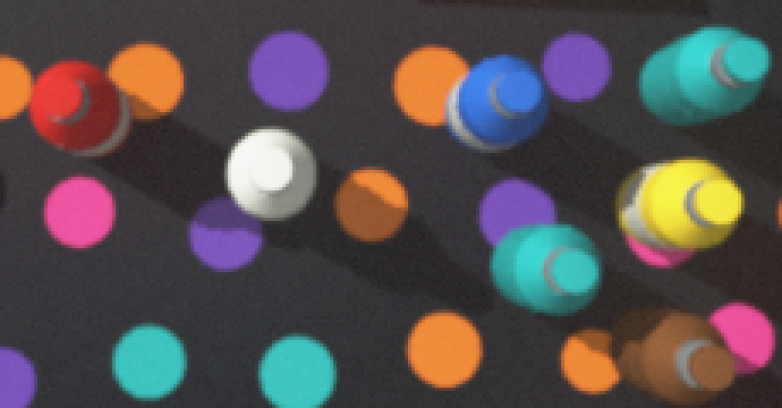

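View pics/sc.png

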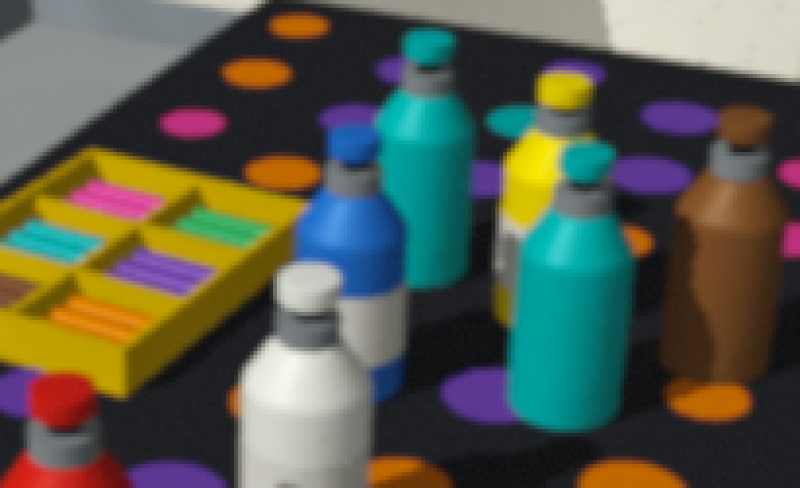

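The crops show one yellow bottle with a yellow cap (top crop 718,203), one red (67,102) and one blue (518,95). The look-alikes are teal and brown. The white cap is at (271,169). Next I'll compute positions from both cameras.

```bash
python3 - <<'E'
from h import *
from scipy.spatial.transform import Rotation as R
from rig import get_state
from scipy.optimize import least_squares
T=dict(y=(718,203),r=(67,102),b=(518,95),w=(271,169)); S=dict(y=(565,90),r=(63,402),b=(353,145),w=(309,288))
s=get_state();p=s["eef_pos"];Q=R.from_quat(s["ee_rot"]);print(p,Q.as_matrix().round(3))
for k in T:
    t=np.array(T[k])/3.4+[200,190]-.35; q=np.array(S[k])/3.9+[220,130]-.35
    a=atz("top",*t,.178); b=atz("side",*q,.172)
    P=(a+b)/2; P[2]=.178
    print(k,a[:2].round(4),b[:2].round(4),"r",np.hypot(*a[:2]).round(3), "tool shift/0.4",(Q.inv().apply(np.r_[a[:2],.215]-p)/.4).round(4))
E
```

```text
[ 0.24761766 -0.60091303  0.21859141] [[ 0.925  0.381 -0.   ]
 [ 0.381 -0.925  0.   ]
 [ 0.    -0.    -1.   ]]
y [ 0.4813 -0.2628] [ 0.4791 -0.2541] r 0.548 tool shift/0.4 [ 0.8621 -0.559   0.0091]
r [0.5725 0.2298] [0.5731 0.2417] r 0.617 tool shift/0.4 [ 1.5423 -1.6107  0.0093]
b [ 0.5679 -0.1154] [ 0.5692 -0.1077] r 0.58 tool shift/0.4 [ 1.2028 -0.8171  0.0091]
w [0.5168 0.0752] [0.515  0.0796] r 0.522 tool shift/0.4 [ 1.2662 -1.3064  0.0092]
```

```bash
python3 - <<'E'
from h import *
t=cv2.imread("pics/top0.png");s=cv2.imread("pics/side0.png")
G=dict(y=(.480,-.258),r=(.573,.236),b=(.568,-.111))
S=dict(y=(565,90),r=(63,402),b=(353,145))
tiles=[]
for k in G:
    u,v=np.array(S[k])/3.9+[220,130]
    u,v=int(u),int(v); w=s[v-11:v+12,u-12:u+13]
    hsv=cv2.cvtColor(w,cv2.COLOR_BGR2HSV); c=hsv[9:14,10:15].reshape(-1,3).mean(0)
    m=((np.abs((hsv[...,0].astype(int)-int(hsv[11,12,0])+90)%180-90)<10)&(hsv[...,1]>120)&(hsv[...,2]>60)).astype(np.uint8)
    n,L,st,ce=cv2.connectedComponentsWithStats(m); i=L[11,12]
    print(k,st[i],ce[i]+[u-12,v-11])
    c=ce[i]+[u-12,v-11]
    print("  side at z .171",atz("side",*c,.171)[:2].round(4))
    # overlay candidate outlines
    for cam,im in (("side",s),("top",t)):
        o=cv2.resize(im,None,fx=8,fy=8,interpolation=0)
        for z,col in ((.178,(255,255,255)),(.164,(0,0,0))):
            pts=[(proj(cam,(G[k][0]+.017*np.cos(a),G[k][1]+.017*np.sin(a),z))+.5)*8 for a in np.linspace(0,6.3,40)]
            cv2.polylines(o,[np.int32(pts)],True,col,1)
        q=(proj(cam,(*G[k],.171))*8).astype(int); tiles.append(o[q[1]-130:q[1]+130,q[0]-130:q[0]+130])
cv2.imwrite("pics/ov.png",np.vstack([np.hstack(tiles[0::2]),np.hstack(tiles[1::2])]))
E
```

```text
y [  5   7  16  10 127] [364.08661417 153.07086614]
  side at z .171 [ 0.4801 -0.2538]
r [  4   3  18  15 205] [235.80487805 232.31219512]
  side at z .171 [0.5747 0.239 ]
b [  5   1  15  16 141] [310.25531915 166.32624113]
  side at z .171 [ 0.5711 -0.1127]
```

View pics/ov.png

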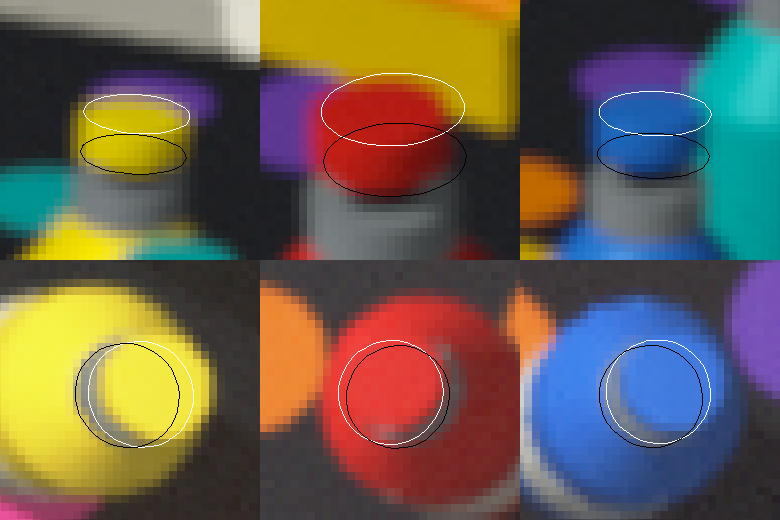

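Call:
{"op": "apply_moves", "data": {"claw": 0, "plan": [0.04,-0.03,-0.05,0,0,0,0.13,-0.085,-0.05,0,0,0,0.233,-0.153,-0.05,0,0,0,0.337,-0.221,-0.05,0,0,0,0.441,-0.289,-0.05,0,0,0,0.545,-0.357,-0.05,0,0,0,0.648,-0.425,-0.05,0,0,0,0.743,-0.487,-0.05,0,0,0,0.821,-0.538,-0.05,0,0,0,0.864,-0.566,-0.05,0,0,0]}}

```text
time_s: 1.5
eef_pos: [0.4833, -0.2557, 0.239]
ee_rot: [0.98, 0.197, 0.001, -0.001]
wrist_force: [0.4, 1.0, 0.3]
gripper_width: 0.0176
gripper_force: 0.0
```

```bash
cat >> h.py <<'E'
from rig import get_state
from scipy.spatial.transform import Rotation as R
def shift(P):
    s=get_state();Q=R.from_quat(s["ee_rot"]);d=Q.inv().apply(np.array(P)-s["eef_pos"])/.4
    print("t",s["time_s"],"tcp",np.round(s["eef_pos"],4),"F",np.round(s["wrist_force"],2),"w",round(s["gripper_width"],4),"units",d.round(4))
E
python3 - <<'E'
from h import *
im=[cv2.cvtColor(viewer.read_camera(c),cv2.COLOR_RGB2BGR) for c in ("side","top")]
shift((.481,-.260,.2))
o=[]
for c,i in zip(("side","top"),im):
    u,v=proj(c,(.481,-.26,.2)).astype(int); o.append(cv2.resize(i[v-40:v+40,u-40:u+40],None,fx=4.9,fy=4.9,interpolation=3))
cv2.imwrite("pics/y1.png",np.hstack(o))
E
```

```text
t 1.6 tcp [ 0.4833 -0.2559  0.2389] F [-0.65 -0.03 -0.18] w 0.0095 units [-0.0095  0.0073  0.0971]
```

View pics/y1.png

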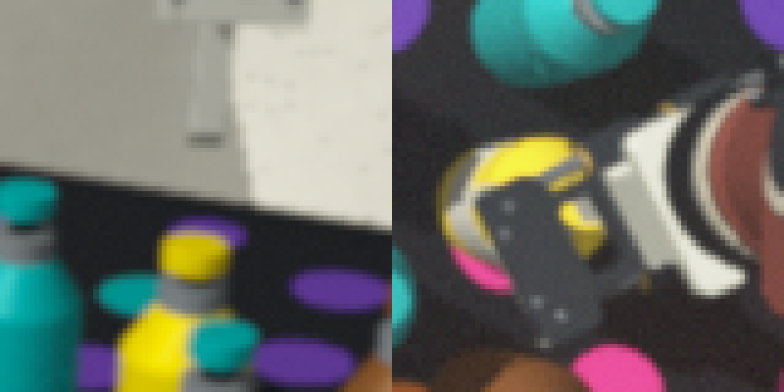

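The closed fingers are above the yellow cap (side crop: fingertip at 205,140; cap at 195,255). I'll correct by a few mm and come down to just above it.

Call:
{"op": "apply_moves", "data": {"claw": 0, "plan": [-0.01,0.007,0.01,0,0,0,-0.01,0.007,0.03,0,0,0,-0.01,0.007,0.05,0,0,0,-0.01,0.007,0.07,0,0,0,-0.01,0.007,0.09,0,0,0,-0.01,0.007,0.11,0,0,0,-0.01,0.007,0.12,0,0,0,-0.01,0.007,0.13,0,0,0,-0.01,0.007,0.13,0,0,0,-0.01,0.007,0.13,0,0,0]}}

```text
time_s: 2.6
eef_pos: [0.4785, -0.2641, 0.1868]
ee_rot: [0.981, 0.194, 0.0, 0.0]
wrist_force: [-0.6, -0.5, -0.2]
gripper_width: 0.0007
gripper_force: 0.0
```

```bash
python3 - <<'E'
from h import *
im=[cv2.cvtColor(viewer.read_camera(c),cv2.COLOR_RGB2BGR) for c in ("side","top")]
shift((.481,-.260,.17))
o=[]
for c,i in zip(("side","top"),im):
    u,v=proj(c,(.481,-.26,.18)).astype(int); o.append(cv2.resize(i[v-30:v+30,u-30:u+30],None,fx=6.5,fy=6.5,interpolation=3))
cv2.imwrite("pics/y2.png",np.hstack(o))
E
```

```text
t 2.7 tcp [ 0.4786 -0.2642  0.1871] F [0.15 0.94 0.17] w 0.0007 units [ 0.0096 -0.0074  0.0426]
```

View pics/y2.png

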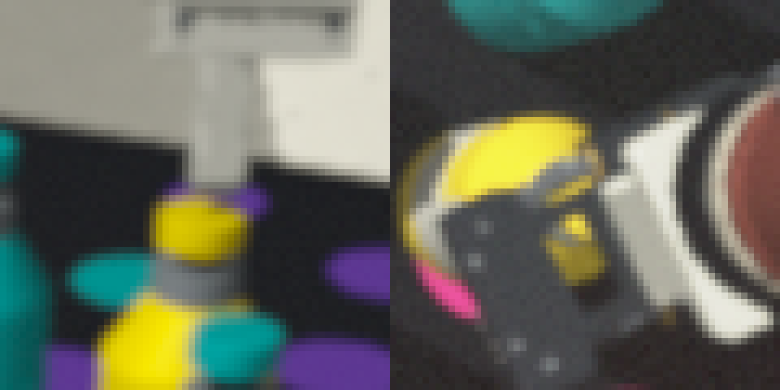

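The previous reading lagged, so my correction overshot slightly. The side crop shows the finger at u≈217 and the cap at about 199, so I'll shift back about 4 mm. Then I press slowly.

Call:
{"op": "apply_moves", "data": {"plan": [0.011,-0.004,0.0,0,0,0,0.011,-0.004,0.005,0,0,0,0.011,-0.004,0.01,0,0,0,0.011,-0.004,0.015,0,0,0,0.011,-0.004,0.0175,0,0,0,0.011,-0.004,0.02,0,0,0,0.011,-0.004,0.0225,0,0,0,0.011,-0.004,0.025,0,0,0,0.011,-0.004,0.0275,0,0,0,0.011,-0.004,0.03,0,0,0]}}

```text
time_s: 3.7
eef_pos: [0.4817, -0.261, 0.1749]
ee_rot: [0.981, 0.194, 0.0, 0.0]
wrist_force: [-0.5, 0.2, 3.3]
gripper_width: 0.0004
gripper_force: 1.5
```

Call:
{"op": "apply_moves", "data": {"plan": [0,0,0.002,0,0,0,0,0,0.004,0,0,0,0,0,0.006,0,0,0,0,0,0.008,0,0,0,0,0,0.009,0,0,0,0,0,0.01,0,0,0,0,0,0.0105,0,0,0,0,0,0.011,0,0,0,0,0,0.011,0,0,0,0,0,0.011,0,0,0]}}

```text
time_s: 4.7
eef_pos: [0.4818, -0.261, 0.1704]
ee_rot: [0.981, 0.194, 0.0, 0.0]
wrist_force: [-1.0, -0.3, 3.5]
gripper_width: 0.0003
gripper_force: 1.9
```

Call:
{"op": "apply_moves", "data": {"plan": [0,0,0.0003,0,0,0,0,0,0.0006,0,0,0,0,0,0.0009,0,0,0,0,0,0.0012,0,0,0,0,0,0.0015,0,0,0,0,0,0.0018,0,0,0,0,0,0.002,0,0,0,0,0,0.002,0,0,0,0,0,0.002,0,0,0,0,0,0.002,0,0,0]}}

```text
time_s: 5.7
eef_pos: [0.482, -0.2611, 0.1704]
ee_rot: [0.981, 0.194, 0.0, 0.0]
wrist_force: [-1.2, -0.3, 8.8]
gripper_width: 0.0005
gripper_force: 3.9
```

Force rose to 8.8 N with z stuck at 0.1704, so the yellow cap is on its hard stop. Next I rise and move to red.

Call:
{"op": "apply_moves", "data": {"plan": [0,0,-0.01,0,0,0,0,0,-0.06,0,0,0,0,0,-0.12,0,0,0,0.027,-0.042,-0.16,0,0,0,0.082,-0.127,-0.16,0,0,0,0.144,-0.223,-0.16,0,0,0,0.206,-0.319,-0.16,0,0,0,0.268,-0.414,-0.16,0,0,0,0.316,-0.489,-0.16,0,0,0,0.343,-0.531,-0.16,0,0,0]}}

```text
time_s: 6.7
eef_pos: [0.5278, -0.0075, 0.233]
ee_rot: [0.98, 0.197, 0.0, -0.001]
wrist_force: [0.3, -0.6, -0.7]
gripper_width: 0.0008
gripper_force: 0.0
```

Call:
{"op": "apply_moves", "data": {"plan": [0.027,-0.042,0,0,0,0,0.082,-0.127,0,0,0,0,0.144,-0.223,0,0,0,0,0.206,-0.319,0,0,0,0,0.268,-0.414,0,0,0,0,0.316,-0.489,0,0,0,0,0.343,-0.531,0,0,0,0,0.343,-0.531,0,0,0,0,0.343,-0.531,0,0,0,0,0.343,-0.531,0,0,0,0]}}

```text
time_s: 7.7
eef_pos: [0.5739, 0.2338, 0.2332]
ee_rot: [0.981, 0.193, -0.0, 0.001]
wrist_force: [0.1, -0.8, 0.5]
gripper_width: 0.0005
gripper_force: 0.0
```

```bash
python3 - <<'E'
from h import *
c="side";i=cv2.cvtColor(viewer.read_camera(c),cv2.COLOR_RGB2BGR);t=cv2.cvtColor(viewer.read_camera("top"),cv2.COLOR_RGB2BGR)
shift((.574,.236,.188))
u,v=proj(c,(.574,.236,.19)).astype(int);o=[cv2.resize(i[v-40:v+40,u-40:u+40],None,fx=4.9,fy=4.9,interpolation=3)]
u,v=proj("side",(.481,-.26,.14)).astype(int);o+=[cv2.resize(i[v-40:v+40,u-40:u+40],None,fx=4.9,fy=4.9,interpolation=3)]
cv2.imwrite("pics/r1.png",np.hstack(o))
E
```

```text
t 7.8 tcp [0.574  0.2341 0.2336] F [-0.14  0.44 -0.15] w 0.0004 units [ 0.002  -0.0046  0.114 ]
```

View pics/r1.png

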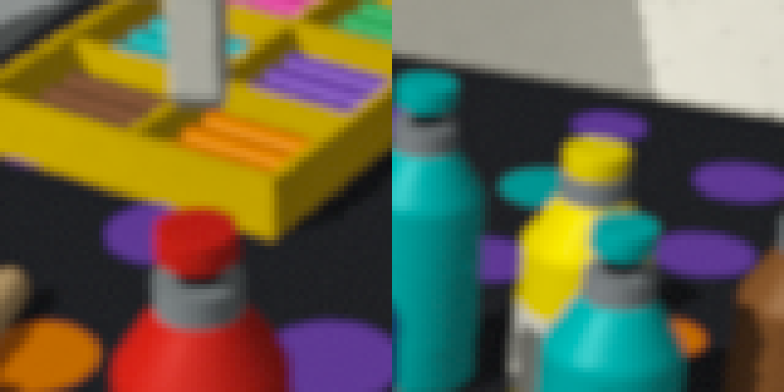

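The yellow cap now sits flush on its collar. The finger (196) lines up with the red cap (196). Descending.

Call:
{"op": "apply_moves", "data": {"plan": [0.002,-0.003,0.02,0,0,0,0.002,-0.003,0.05,0,0,0,0.002,-0.003,0.08,0,0,0,0.002,-0.003,0.105,0,0,0,0.002,-0.003,0.12,0,0,0,0.002,-0.003,0.125,0,0,0,0.002,-0.003,0.13,0,0,0,0.002,-0.003,0.1325,0,0,0,0.002,-0.003,0.135,0,0,0,0.002,-0.003,0.1375,0,0,0]}}

```text
time_s: 8.8
eef_pos: [0.5742, 0.238, 0.1792]
ee_rot: [0.981, 0.194, 0.001, -0.0]
wrist_force: [0.2, -0.4, 2.5]
gripper_width: 0.0004
gripper_force: 1.5
```

Call:
{"op": "apply_moves", "data": {"plan": [0,0,0.0025,0,0,0,0,0,0.005,0,0,0,0,0,0.0075,0,0,0,0,0,0.01,0,0,0,0,0,0.0125,0,0,0,0,0,0.015,0,0,0,0,0,0.0165,0,0,0,0,0,0.018,0,0,0,0,0,0.019,0,0,0,0,0,0.019,0,0,0]}}

```text
time_s: 9.8
eef_pos: [0.5741, 0.2379, 0.1709]
ee_rot: [0.981, 0.194, 0.0, -0.0]
wrist_force: [0.2, 1.1, 2.8]
gripper_width: 0.0001
gripper_force: 1.1
```

Call:
{"op": "apply_moves", "data": {"plan": [0,0,0.0005,0,0,0,0,0,0.001,0,0,0,0,0,0.0014,0,0,0,0,0,0.0018,0,0,0,0,0,0.0022,0,0,0,0,0,0.0026,0,0,0,0,0,0.003,0,0,0,0,0,0.003,0,0,0,0,0,0.003,0,0,0,0,0,0.003,0,0,0]}}

```text
time_s: 10.8
eef_pos: [0.5741, 0.2379, 0.1704]
ee_rot: [0.981, 0.194, 0.0, -0.0]
wrist_force: [-0.7, 0.6, 6.3]
gripper_width: 0.0007
gripper_force: 2.9
```

Red is on its hard stop. Next is blue.

Call:
{"op": "apply_moves", "data": {"plan": [0,0,-0.01,0,0,0,0,0,-0.06,0,0,0,0,0,-0.12,0,0,0,-0.021,0.048,-0.16,0,0,0,-0.062,0.144,-0.16,0,0,0,-0.11,0.257,-0.16,0,0,0,-0.158,0.369,-0.16,0,0,0,-0.206,0.481,-0.16,0,0,0,-0.251,0.585,-0.16,0,0,0,-0.292,0.682,-0.16,0,0,0]}}

```text
time_s: 11.8
eef_pos: [0.5682, -0.0616, 0.2328]
ee_rot: [0.981, 0.194, -0.002, -0.0]
wrist_force: [-0.2, -0.6, -0.1]
gripper_width: 0.0005
gripper_force: 0.0
```

Call:
{"op": "apply_moves", "data": {"plan": [-0.028,0.065,0,0,0,0,-0.045,0.105,0,0,0,0,-0.052,0.12,0,0,0,0,-0.052,0.12,0,0,0,0,-0.052,0.12,0,0,0,0,-0.052,0.12,0,0,0,0,-0.052,0.12,0,0,0,0,-0.052,0.12,0,0,0,0,-0.052,0.12,0,0,0,0,-0.052,0.12,0,0,0,0]}}

```text
time_s: 12.8
eef_pos: [0.5689, -0.1111, 0.2337]
ee_rot: [0.981, 0.194, 0.0, -0.0]
wrist_force: [-1.2, -0.3, 0.3]
gripper_width: 0.0004
gripper_force: 0.0
```

```bash
python3 - <<'E'
from h import *
c="side";i=cv2.cvtColor(viewer.read_camera(c),cv2.COLOR_RGB2BGR)
shift((.569,-.112,.188))
o=[]
for P in ((.569,-.112,.19),(.574,.236,.16)):
    u,v=proj(c,P).astype(int);o+=[cv2.resize(i[v-40:v+40,u-40:u+40],None,fx=4.9,fy=4.9,interpolation=3)]
cv2.imwrite("pics/b1.png",np.hstack(o))
E
```

```text
t 12.85 tcp [ 0.5689 -0.1112  0.2337] F [-0.02  0.36 -0.19] w 0.0002 units [-0.0005  0.002   0.1142]
```

View pics/b1.png

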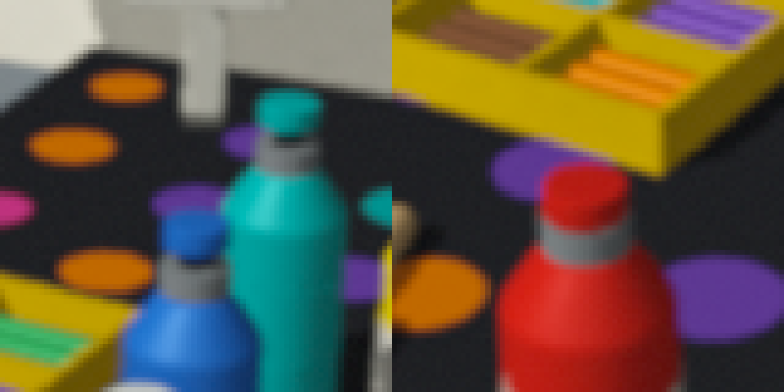

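The red cap is flush on its collar. The finger (203) is slightly right of the blue cap (194), so I'll move about 2.5 mm in +x and descend.

Call:
{"op": "apply_moves", "data": {"plan": [0.006,0.003,0.02,0,0,0,0.006,0.003,0.05,0,0,0,0.006,0.003,0.08,0,0,0,0.006,0.003,0.105,0,0,0,0.006,0.003,0.12,0,0,0,0.006,0.003,0.125,0,0,0,0.006,0.003,0.13,0,0,0,0.006,0.003,0.1325,0,0,0,0.006,0.003,0.135,0,0,0,0.006,0.003,0.1375,0,0,0]}}

```text
time_s: 13.85
eef_pos: [0.5719, -0.1115, 0.1793]
ee_rot: [0.981, 0.194, 0.001, 0.0]
wrist_force: [-0.8, -0.6, 3.2]
gripper_width: 0.0006
gripper_force: 1.5
```

Call:
{"op": "apply_moves", "data": {"plan": [0,0,0.0025,0,0,0,0,0,0.005,0,0,0,0,0,0.0075,0,0,0,0,0,0.01,0,0,0,0,0,0.0125,0,0,0,0,0,0.015,0,0,0,0,0,0.0165,0,0,0,0,0,0.018,0,0,0,0,0,0.019,0,0,0,0,0,0.019,0,0,0]}}

```text
time_s: 14.85
eef_pos: [0.5718, -0.1115, 0.171]
ee_rot: [0.981, 0.194, 0.0, 0.0]
wrist_force: [0.5, -0.6, 1.9]
gripper_width: 0.0002
gripper_force: 1.1
```

Call:
{"op": "apply_moves", "data": {"plan": [0,0,0.0005,0,0,0,0,0,0.001,0,0,0,0,0,0.0014,0,0,0,0,0,0.0018,0,0,0,0,0,0.0022,0,0,0,0,0,0.0026,0,0,0,0,0,0.003,0,0,0,0,0,0.003,0,0,0,0,0,0.003,0,0,0,0,0,0.003,0,0,0]}}

```text
time_s: 15.85
eef_pos: [0.5718, -0.1115, 0.1704]
ee_rot: [0.981, 0.194, 0.0, 0.0]
wrist_force: [-0.3, 0.2, 5.1]
gripper_width: 0.0009
gripper_force: 2.6
```

Blue is on its hard stop. I'll rise clear and check.

Call:
{"op": "apply_moves", "data": {"plan": [0,0,-0.01,0,0,0,0,0,-0.06,0,0,0,0,0,-0.12,0,0,0,0,0,-0.18,0,0,0,0,0,-0.24,0,0,0,0,0,-0.25,0,0,0,0,0,-0.25,0,0,0,0,0,-0.25,0,0,0,0,0,-0.25,0,0,0,0,0,-0.25,0,0,0]}}

```text
time_s: 16.85
eef_pos: [0.5709, -0.1113, 0.2686]
ee_rot: [0.981, 0.194, -0.001, -0.001]
wrist_force: [0.2, -0.6, 0.5]
gripper_width: 0.0004
gripper_force: 0.0
```

```bash
python3 - <<'E'
from h import *
i=cv2.cvtColor(viewer.read_camera("side"),cv2.COLOR_RGB2BGR)
shift((.569,-.112,.188))
cv2.imwrite("pics/end.png",cv2.resize(i[130:280,220:425],None,fx=3.9,fy=3.9,interpolation=3))
E
```

```text
t 16.9 tcp [ 0.5711 -0.1114  0.2689] F [-0.37 -0.15  0.04] w 0.0004 units [-0.0051 -0.0004  0.2022]
```

View pics/end.png

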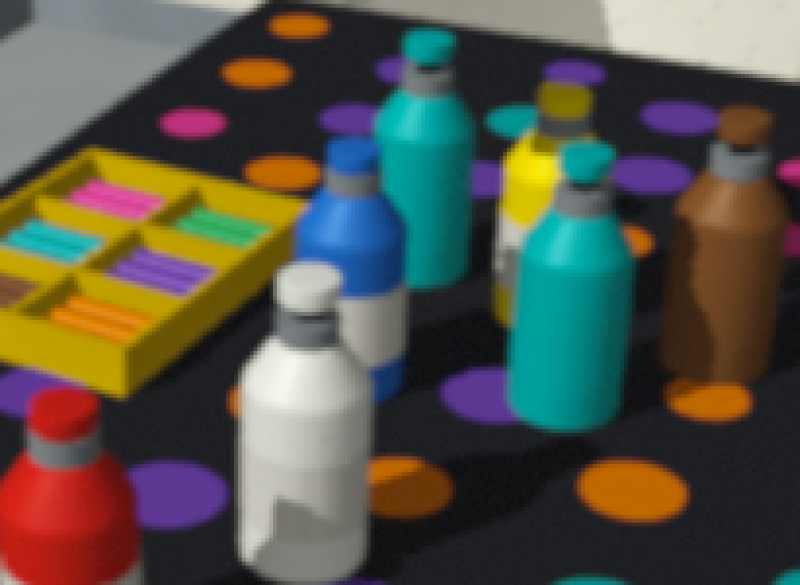

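The yellow (565,100), red (63,415) and blue (353,157) caps sit on their collars. The white cap (309,288) is still up and nothing has moved.

```bash
python3 -c "
from rig import workorder
print(workorder.finish_job())"
```

```text
the job is handed in; nothing more can be done
None
```

I pressed the yellow, red and blue caps shut in that order (peak force read about 9 N), left the white cap up with nothing visibly moved, and handed the job in at about 17 s; no verdict came back.

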